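# Hold the leaky battery over the tin with the tongs

### The job

Someone left an old, crusty battery in the cupboard: pick up the tongs, close their jaws around the standing battery and lift it, without knocking it over or letting the robot touch it. Hold it still and upright, centred over the empty tuna tin with its underside about 5 cm above the tin's rim, and finish while still holding it there in the squeezed tongs. Leave the tin, bottle, peg and plastic lid where they are.

Things in the scene. Friction and masses are not known exactly. Their poses are not given: they have to be found in the camera images.
- tongs: Steel spring tongs lying flat on a wooden rest, strips on edge; 215 mm long, 24 mm high, 95 g. Origin on the underside midway between the red grip sleeves, near the balance point; +x along the tongs to the jaws, y across (squeeze direction), z up. Hinge block at x = -85 mm, jaws end at x = 118 mm. Spring-opened: if squeezed part way, the spring's push on the fingers carries the tongs.
- tongs_grip (a point): Centre between the red sleeves (44 mm long along x), 12 mm above the tongs' underside. Squeeze here, along the tongs' y. Width over the sleeves: 56 mm open, 47 mm part way, 34 mm closed on the battery (arms then parallel). The spring needs 6 N at first, 11 N when parallel; about 30 N of grip holds the battery firmly.
- tongs_jaw (a point): Point midway between the two red V-shaped jaw pockets, 105 mm towards the jaws from tongs_grip, at mid height. The axis of a held 26 mm round item sits here. Clear gap between the jaw lips: about 66 mm open, 46 mm with the sleeves at 47 mm.
- tongs_left (a joint): Closing angle of the arm on the tongs' +y side: 0 = fully open, about 0.13 = arms parallel (closed on the battery), 0.165 = fully shut; opens by its spring.
- tongs_right (a joint): The same for the arm on the tongs' -y side.
- rest: Fixed light wooden tongs rest: two crossbars 25 mm high (14 mm thick, at x = -68 mm and +68 mm, 50 and 94 mm wide) joined by a spine 24 mm wide and 6 mm high. Origin on the work surface under the tongs' grip point. The tongs lie on the crossbars, their underside at 25 mm.
- battery: Old battery standing upright on the work surface: yellow cylinder with a copper-coloured upper band, 26 mm diameter, 50 mm tall including a small steel nub on top, about 65 g. Origin at the centre of its underside, z along its axis.
- tin: Empty open steel tuna tin, 84 mm outside diameter, 36 mm high, light and loose. Origin at the centre of its underside.
- bottle: White glass milk bottle standing, 80 mm diameter, 222 mm tall. Origin at the centre of its underside. Leave alone.
- peg: Green plastic clothes peg lying flat, 72 x 13 x 10 mm. Origin at the centre of its underside. Leave alone.
- clear_lid: Clear plastic lid lying flat, 96 mm diameter, 9 mm high. Origin at the centre of its underside. Leave alone.
Things that resemble listed ones, but are neither listed nor needed, are in the scene too. Of the things like the tongs, leave any that is orange; of the rest the larger one is meant. Of the things shaped like the rest, the wooden one is meant.

How it is judged:
By the outcome, as a careful person would: the job done as asked, in the order asked, and still so for the second after the job is handed in, while the arm keeps its last pose, push and grip.
It also fails if it takes over 51 s, if anything falls off the work surface, if the arm or the gripper's body presses on something with over 40 N, if the wrist force passes 120 N, or if a joint passes its speed limit or range.

### The arm

A 6-joint arm with a two-finger parallel gripper is mounted at the origin on the work surface. World frame = base frame: x ahead of the robot, y to its left, z up, the work surface at z = 0. Lengths are in m, angles in rad, forces in N, time in s.
With the tool pointing down it reaches from about 0.35 to 0.975 m from the base axis. Payload 4.9 kg.
Tool frame: the origin (TCP) lies at the very end of the fingers, on their centre line; the grasp point (between the pads) lies 19 mm behind it; x points along the fingers, y is the direction in which the jaws open and shut, and the axes are right-handed (so a half turn about x gives the same grasp; the last joint's range is limited). The gripper opens to 85 mm and grips with 20 to 120 N. Pads are 22 mm wide; open, the fingers measure 114 mm over their backs; the gripper's body (76 mm by 85 mm) begins 54 mm behind the grasp point. The pads swing forward as they close: fully open they stand 13 mm farther back than shut.
Start: joints at [-1.332, 0.053, 1.613, -0, 1.476, -0.119], TCP at [0.219, -0.585, 0.231] pointing down, gripper open.
Joint ranges: [-3.01, 3.01], [-1.01, 2.22], [0.06, 2.58], [-1.02, 4.17], [0.09, 2.62], [-3.14, 3.14]. Speed limits (rad/s): [2.57, 2.57, 3.14, 3.14, 3.14, 3.14].

### API

Orientations are given as a rotation vector (axis times angle).
In Python, from station import ctrl, get_image, calibration, finish_job, search_frame, cut_out, mark_of gives the robot as it stands. The module is installed in compiled form; this text tells all that it offers.
- The arm moves only by the tool arm_command, never from a script. Its argument "plan" is a list that holds one entry, the list of rows, each a list of 7 numbers: the shift along the tool's x, y, z in m, then the turn, a rotation vector about the tool's x, y, z in degrees, then the finger opening in m, from 0 to 0.0854. A call has 1 to 20 rows; each row shifts and turns the pose as measured when the row begins, along the tool's axes as they then stand; what a row does not reach is not made up. A row lasts 1/12 s, in which the tool goes at most 41.7 mm and 7.16 degrees, less where a joint would pass 70% of its speed; a pose out of reach is approached as far as the arm can. A call with a gripper value outside its range is refused whole. The fingers move at their own pace and stop on an object; "squeeze" is the grip in N (left out, the last holds). Time passes only in rows, so rows that do not move let the fingers close. It gives the time, the measured TCP pose, the force and the opening at its end, in the units of the state.
- ctrl.get_obs(): the state, without advancing time (a new reading comes with each control period).
- get_image(name): name is "scene" or "top"; returns the picture (400x640x3 uint8, red, green, blue); there is no depth.
- calibration(name): a dict with "fx", "fy", "cx", "cy" (pixels), "k1" (the pictures are not rectified: a ray, as slopes to the right and down, at radius r is drawn at 1 + k1 r^2 times it, then the intrinsics apply), "cam_to_world" (4x4, takes a point from camera to world coordinates). Camera axes: x right, y down, z forward; pixel columns grow to the right and rows downward; lengths in m; the calibration is good to about 2 mm. A picture is of the moment at which its call begins. calibration takes no time and is no camera call.
- finish_job(): hands the job in, once; it reports no verdict.
Trained networks look in the newest picture that a camera, given by its name, has taken for a name from the list of things; names that differ only in an ending like _2 or _b are one class to them, and where a whole thing is asked for, a point or a joint stands for the part that bears it (a point fixed in the world has none). Each returns a list of dicts, best first, with "conf" (0 to 1); they miss things now and then, are a little off and sometimes report something else, mostly with a low value. They report only what shows in the picture. A call takes as long as a camera call. They do not tell look-alikes from the thing itself.
- search_frame(camera, thing): "at" ([x, y, z] in m, in the coordinates of the camera as it stood for that picture, good to about 4 mm: the middle of the surface that is visible of it).
- cut_out(camera, thing): "mask" (400x640 bool, what is visible of it).
- mark_of(camera, thing): "at" ([x, y, z] in m, in the coordinates of the camera as it stood for that picture, good to about 4 mm: a listed point, or the origin of a listed thing).
The state is a dict: "t": time; "q": joint angles; "dq": joint speeds; "effort": joint torques, N m; "tool_pos": TCP position; "tool_rot": TCP orientation; "contact_force": force on the tool from outside, world axes, zero at the start; "wrist_torque": the same for the moment, N m; "opening": finger opening in m.
Only numpy, scipy, OpenCV 4.12 (cv2) and the standard library are available. Lean on these libraries where they do the work, as an engineer would, in place of code of your own. Each camera call takes 0.05 s, during which the arm holds its last target. There are 200 camera calls.

## Working session

There is one attempt and no reset: what is moved stays moved. The work goes in short steps, Python scripts to look and compute and a tool call to move; the robot and the scene stay as the last step left them, time stands still between calls to the robot, and variables do not carry over. Pictures are saved under pics/ and viewed, about 8 in all and at most 12, crops included, and the job is handed in when it is done.

Besides the shell and the picture viewer there is one more tool, called after "Emit:" as name([rows], argument=value, ...), one row to a line, values as JSON. arm_command: Moves the arm, as the interface text tells. Its arguments: {"type":"object","properties":{"plan":{"type":"array","items":{"type":"array","items":{"type":"array","items":{"type":"number"}}}},"squeeze":{"type":"number"}},"required":["plan"]}

```bash
mkdir -p pics; cat > h.py <<'E'
import numpy as np, cv2
from station import *
from scipy.spatial.transform import Rotation as R
def w(cam,p):
    T=np.array(calibration(cam)["cam_to_world"]); return T[:3,:3]@np.array(p)+T[:3,3]
def px(cam,P):
    c=calibration(cam); T=np.linalg.inv(np.array(c["cam_to_world"])); p=T[:3,:3]@np.array(P)+T[:3,3]
    s=p[:2]/p[2]; s=s*(1+c["k1"]*(s@s)); return np.array([c["fx"]*s[0]+c["cx"],c["fy"]*s[1]+c["cy"]])
def ray(cam,uv,z):
    c=calibration(cam); T=np.array(c["cam_to_world"]); d=np.array([(uv[0]-c["cx"])/c["fx"],(uv[1]-c["cy"])/c["fy"]]); s=d.copy()
    for _ in range(10): s=d/(1+c["k1"]*(s@s))
    v=T[:3,:3]@np.array([s[0],s[1],1]); o=T[:3,3]; return o+v*(z-o[2])/v[2]
def save(cam,n,box=None,f=1):
    im=get_image(cam)
    if box: im=im[box[1]:box[3],box[0]:box[2]]
    cv2.imwrite("pics/"+n,cv2.resize(im[:,:,::-1],None,fx=f,fy=f,interpolation=cv2.INTER_CUBIC)); 
E
python3 - <<'E'
from h import *
np.set_printoptions(precision=3,suppress=True)
save("scene","s1.png");save("top","t1.png")
for cam in("top","scene"):
  print(cam,np.array(calibration(cam)["cam_to_world"])[:3,3])
  for t in["tongs_grip","tongs_jaw","tongs","rest","battery","tin","bottle","peg","clear_lid"]:
    for d in mark_of(cam,t): 
      P=w(cam,d["at"]); print(t,round(d["conf"],2),P,px(cam,P).round())
o=ctrl.get_obs();print(o["tool_pos"],o["tool_rot"],o["opening"],o["t"],R.from_rotvec(o["tool_rot"]).as_matrix())
E
```

```text
top [ 0.236 -0.014  1.418]
tongs_grip 0.8 [ 0.268 -0.23   0.014] [399. 286.]
tongs_grip 0.68 [ 0.61  -0.409  0.007] [446. 172.]
tongs_grip 0.56 [ 0.536 -0.224  0.041] [391. 196.]
tongs_jaw 0.93 [ 0.573 -0.484  0.006] [472. 182.]
tongs_jaw 0.9 [ 0.364 -0.18   0.01 ] [380. 255.]
tongs_jaw 0.8 [ 0.647 -0.232  0.037] [390. 161.]
tongs 0.66 [ 0.54  -0.22   0.029] [389. 196.]
tongs 0.6 [ 0.27  -0.226 -0.   ] [397. 286.]
tongs 0.59 [ 0.612 -0.412 -0.   ] [447. 172.]
rest 0.71 [ 0.682 -0.062  0.002] [334. 157.]
battery 0.54 [ 0.554  0.042 -0.002] [303. 198.]
tin 0.76 [ 0.551  0.233 -0.003] [242. 202.]
bottle 0.58 [ 0.375 -0.472  0.001] [475. 246.]
peg 0.51 [0.782 0.152 0.002] [266. 130.]
clear_lid 0.77 [ 0.489  0.421 -0.003] [180. 226.]
scene [0.906 0.567 0.887]
tongs_grip 0.84 [ 0.547 -0.219  0.038] [293. 169.]
tongs_grip 0.8 [ 0.269 -0.229  0.013] [363. 142.]
tongs_grip 0.2 [ 0.489  0.426 -0.001] [448. 339.]
tongs_jaw 0.65 [ 0.356 -0.18   0.01 ] [350. 161.]
tongs_jaw 0.64 [ 0.577 -0.485  0.012] [251. 132.]
tongs_jaw 0.61 [ 0.637 -0.232  0.038] [265. 177.]
tongs 0.59 [ 0.54  -0.216  0.025] [296. 171.]
tongs 0.59 [ 0.269 -0.232 -0.   ] [362. 145.]
tongs 0.58 [ 0.611 -0.414  0.001] [250. 149.]
tongs 0.19 [0.558 0.041 0.001] [334. 235.]
rest 0.89 [ 0.682 -0.06  -0.   ] [279. 229.]
rest 0.49 [ 0.542 -0.218  0.003] [295. 176.]
battery 0.44 [ 0.556  0.04  -0.001] [334. 235.]
tin 0.59 [ 0.555  0.237 -0.003] [376. 289.]
bottle 0.57 [ 0.372 -0.469 -0.002] [303. 119.]
peg 0.73 [0.78  0.154 0.003] [282. 305.]
clear_lid 0.59 [0.489 0.424 0.001] [447. 338.]
clear_lid 0.37 [ 0.546 -0.217  0.038] [294. 169.]
[ 0.219 -0.585  0.231] [ 2.027  0.366 -2.027] 0.08569066846786262 1.0 [[-0.     0.35  -0.937]
 [-0.    -0.937 -0.35 ]
 [-1.     0.     0.   ]]
```

View pics/t1.png

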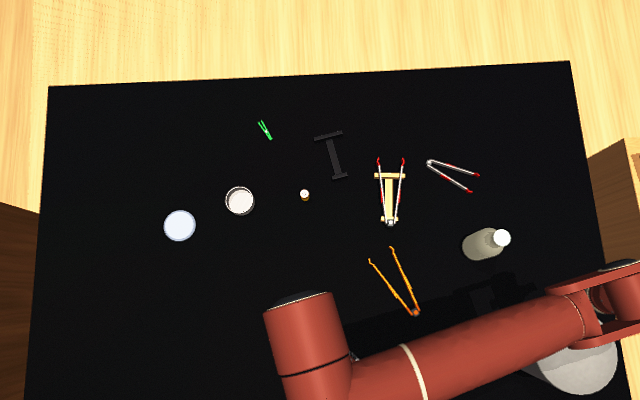

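View pics/s1.png

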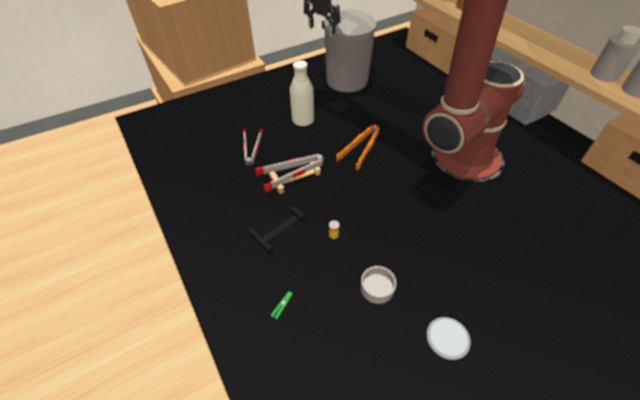

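Top view: candidates for the tongs are the large steel pair on the wooden rest (390,196), a smaller steel pair (450,175) and an orange pair (397,286). The rests are wooden (390,196) and dark (334,157). The only battery is at (304,195) and the tin is at (240,201). I choose the pair on the wooden rest and will check it in a close crop.

```bash
python3 - <<'E'
from h import *
np.set_printoptions(precision=4,suppress=True)
ims=[get_image("top")[140:250,280:500],get_image("scene")[130:260,220:390]]
cv2.imwrite("pics/c1.png",np.vstack([cv2.resize(i[:,:,::-1],(640,300 if k==0 else 290),interpolation=cv2.INTER_CUBIC) for k,i in enumerate(ims)]))
for t in["tongs_grip","tongs_jaw","battery","tin"]:
  for cam in("top","scene"):
    for _ in range(3):
      for f in (mark_of,):
        for d in f(cam,t):
          P=w(cam,d["at"])
          if d["conf"]>.4 and (t in("battery","tin") or P[2]>.025): print(t,cam,round(d["conf"],2),P)
      get_image(cam)
for t in["battery","tin","tongs"]:
  for d in cut_out("top",t)[:3]:
    m=d["mask"];y,x=np.nonzero(m);print(t,d["conf"],m.sum(),x.mean(),y.mean(),x.min(),x.max(),y.min(),y.max())
# white caps/red jaws
im=get_image("top").astype(int)
red=((im[:,:,0]>110)&(im[:,:,1]<70)&(im[:,:,2]<70)).astype(np.uint8); red[260:]=0
n,l,s,c=cv2.connectedComponentsWithStats(red)
for i in range(1,n):
  if s[i,4]>2: print(s[i],c[i],ray("top",c[i],.045))
E
```

```text
tongs_grip top 0.88 [ 0.5375 -0.2243  0.0394]
tongs_grip top 0.97 [ 0.54   -0.221   0.0381]
tongs_grip top 0.74 [ 0.5382 -0.2244  0.0398]
tongs_grip scene 0.62 [ 0.5448 -0.2183  0.0408]
tongs_grip scene 0.94 [ 0.5468 -0.217   0.0372]
tongs_grip scene 0.78 [ 0.5462 -0.2176  0.0387]
tongs_jaw top 0.78 [ 0.6448 -0.2298  0.0393]
tongs_jaw top 0.69 [ 0.6443 -0.2317  0.0402]
tongs_jaw top 0.55 [ 0.6464 -0.2338  0.0374]
tongs_jaw scene 0.6 [ 0.639  -0.2279  0.0401]
tongs_jaw scene 0.71 [ 0.6415 -0.2315  0.0385]
tongs_jaw scene 0.69 [ 0.6395 -0.2294  0.0377]
battery top 0.61 [ 0.5572  0.0391 -0.0015]
battery top 0.44 [ 0.5568  0.0431 -0.0003]
battery top 0.48 [0.5575 0.0396 0.0006]
battery scene 0.48 [0.5577 0.0401 0.0004]
battery scene 0.53 [0.5551 0.0427 0.0004]
battery scene 0.59 [0.5568 0.0416 0.0028]
tin top 0.81 [ 0.5522  0.2312 -0.0048]
tin top 0.63 [ 0.4897  0.4215 -0.0032]
tin top 0.88 [ 0.5516  0.2321 -0.0035]
tin scene 0.72 [ 0.5513  0.2397 -0.0045]
tin scene 0.67 [0.7804 0.1536 0.0051]
tin scene 0.94 [0.5542 0.2366 0.0003]
tin scene 0.96 [0.5523 0.2393 0.0008]
battery 0.56 74 304
[... 186 characters left out ...]
176904177 286.97542997542996 369 418 247 315
tongs 0.71 269 391.1710037174721 207.52416356877325 381 403 159 227
[377 157   3   8  13] [377.8462 160.9231] [ 0.647  -0.1933  0.045 ]
[401 158   4   8  17] [402.8235 161.5882] [ 0.6406 -0.2694  0.045 ]
[473 173   7   3  13] [476.0769 173.9231] [ 0.5891 -0.4874  0.045 ]
[440 174  10   6  11] [444.6364 176.7273] [ 0.5858 -0.3916  0.045 ]
[467 188   6   5  13] [469.     190.3846] [ 0.5392 -0.46    0.045 ]
[400 190   1   5   5] [400. 192.] [ 0.5459 -0.2524  0.045 ]
[381 192   2  11  13] [381.1538 197.5385] [ 0.532  -0.1942  0.045 ]
[399 198   1   5   5] [399. 200.] [ 0.5214 -0.2472  0.045 ]
[389 247   3   3   3] [390. 248.] [ 0.3789 -0.208   0.045 ]
```

View pics/c1.png

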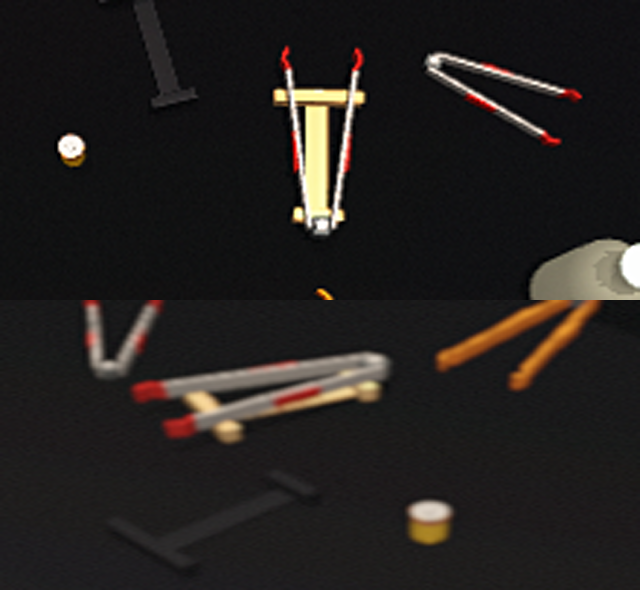

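The crop confirms the choice: the larger steel tongs with red sleeves lie on the wooden crossbars, jaws pointing +x, yaw about -5.5°. The first move rises over the bottle and goes above the grip.

Emit:
arm_command([
  [[-0.035,0,0,0,0,0,0.085],[-0.035,0,0,0,0,0,0.085],[0,0,0,6.5,0,0,0.085],[0,0,0,6.5,0,0,0.085],[0,0,0,6.5,0,0,0.085],[0,0,0,6.5,0,0,0.085],[0,-0.03,-0.022,0,0,0,0.085],[0,-0.03,-0.022,0,0,0,0.085],[0,-0.03,-0.022,0,0,0,0.085],[0,-0.03,-0.022,0,0,0,0.085],[0,-0.03,-0.022,0,0,0,0.085],[0,-0.03,-0.022,0,0,0,0.085],[0,-0.03,-0.022,0,0,0,0.085],[0,-0.03,-0.022,0,0,0,0.085],[0,-0.03,-0.022,0,0,0,0.085],[0,-0.03,-0.022,0,0,0,0.085],[0,-0.03,-0.022,0,0,0,0.085],[0,-0.03,-0.022,0,0,0,0.085]],
])

```text
t: 5.2
tool_pos: [0.5326, -0.2515, 0.3048]
tool_rot: [-2.155, 0.149, 2.152]
contact_force: [-0.5, -0.7, 0.7]
opening: 0.0852
```

```bash
cat >> h.py <<'E'
def to(goal,yaw):
    "tool shift after the turn, and turn about tool x in deg, to put TCP at goal with tongs yaw (deg)"
    o=ctrl.get_obs(); M=R.from_rotvec(o["tool_rot"]).as_matrix()
    c,s=np.cos(np.radians(yaw)),np.sin(np.radians(yaw)); G=np.array([[0,s,-c],[0,-c,-s],[-1,0,0]])
    print("t",round(o["t"],2),"pos",np.round(o["tool_pos"],4),"open",round(o["opening"],4),"F",np.round(o["contact_force"],1))
    print("turn deg",np.round(np.degrees(R.from_matrix(M.T@G).as_rotvec()),2),"shift in new frame",np.round(G.T@(np.array(goal)-o["tool_pos"]),4),"in now frame",np.round(M.T@(np.array(goal)-o["tool_pos"]),4))
E
python3 - <<'E'
from h import *
to([.541,-.2215,.10],-5.5)
E
```

```text
t 5.2 pos [ 0.5326 -0.2515  0.3048] open 0.0852 F [-0.5 -0.7  0.7]
turn deg [-2.2  -0.11 -0.21] shift in new frame [ 0.2048 -0.0307 -0.0054] in now frame [ 0.2047 -0.0316 -0.0038]
```

Emit:
arm_command([
  [[0.034,-0.0155,-0.0027,-2.2,0,0,0.085],[0.035,-0.0155,-0.0027,0,0,0,0.085],[0.035,0,0,0,0,0,0.085],[0.035,0,0,0,0,0,0.085],[0.035,0,0,0,0,0,0.085],[0.035,0,0,0,0,0,0.085],[0,0,0,0,0,0,0.085]],
])

```text
t: 5.78
tool_pos: [0.5524, -0.2138, 0.0946]
tool_rot: [-2.202, 0.096, 2.167]
contact_force: [-1.4, 0.3, -1.1]
opening: 0.085
```

```bash
python3 - <<'E'
from h import *
to([.541,-.2215,.016],-5.5)
ims=[get_image("top")[130:250,310:470],get_image("scene")[100:220,220:380]]
cv2.imwrite("pics/c2.png",np.hstack([cv2.resize(i[:,:,::-1],(400,300),interpolation=cv2.INTER_CUBIC) for i in ims]))
for t in ("tongs_grip","tongs_jaw"):
  for cam in("top","scene"):
    for d in mark_of(cam,t):
      P=w(cam,d["at"])
      if P[2]>.02: print(t,cam,round(d["conf"],2),P)
E
```

```text
t 5.78 pos [ 0.5524 -0.2138  0.0946] open 0.085 F [-1.4  0.3 -1.1]
turn deg [ 0.91 -0.94 -0.41] shift in new frame [0.0786 0.0088 0.0106] in now frame [0.0785 0.008  0.012 ]
tongs_grip scene 0.83 [ 0.54466643 -0.21915854  0.03858121]
tongs_jaw scene 0.9 [ 0.64306532 -0.23002999  0.039062  ]
```

View pics/c2.png

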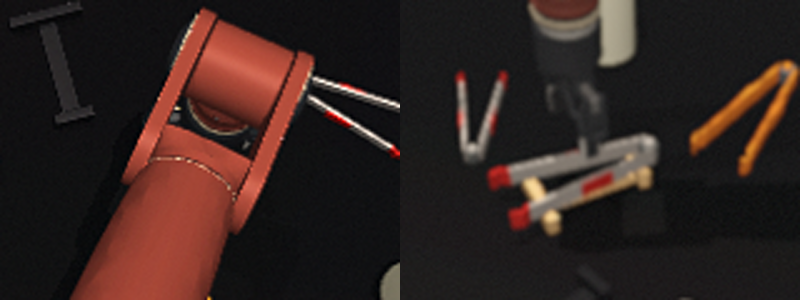

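The crop shows the fingers straddling the tongs near the sleeves, with the TCP about 1 cm off the grip point. I'll correct that, settle, then descend.

Emit:
arm_command([
  [[0.02,0.008,0.0105,0.9,-0.9,-0.4,0.085],[0,0,0,0,0,0,0.085],[0,0,0,0,0,0,0.085]],
])

```text
t: 6.33
tool_pos: [0.5513, -0.2283, 0.0916]
tool_rot: [-2.207, 0.121, 2.148]
contact_force: [-0.6, 0.2, 0.3]
opening: 0.0846
```

```bash
python3 - <<'E'
from h import *
to([.5425,-.221,.016],-5.5)
E
```

```text
t 6.33 pos [ 0.5513 -0.2283  0.0916] open 0.0846 F [-0.6  0.2  0.3]
turn deg [-0.12 -1.59 -0.7 ] shift in new frame [ 0.0756 -0.0064  0.0095] in now frame [ 0.0752 -0.0073  0.0116]
```

Emit:
arm_command([
  [[0.01,-0.0035,0.006,0,-0.8,-0.35,0.085],[0.01,-0.0035,0.006,0,-0.8,-0.35,0.085],[0,0,0,0,0,0,0.085]],
])

```text
t: 6.58
tool_pos: [0.5394, -0.2205, 0.0703]
tool_rot: [-2.168, 0.107, 2.172]
contact_force: [0.1, 0.7, -1.1]
opening: 0.0849
```

```bash
python3 - <<'E'
from h import *
to([.5425,-.221,.016],-5.5)
E
```

```text
t 6.58 pos [ 0.5394 -0.2205  0.0703] open 0.0849 F [ 0.1  0.7 -1.1]
turn deg [-0.2   0.09  0.05] shift in new frame [ 0.0543  0.0002 -0.0031] in now frame [ 0.0543  0.0002 -0.0032]
```

Emit:
arm_command([
  [[0.018,0,-0.0015,0,0,0,0.085],[0.018,0,-0.0015,0,0,0,0.085],[0.012,0,0,0,0,0,0.085],[0.005,0,0,0,0,0,0.085],[0,0,0,0,0,0,0.085]],
])

```text
t: 7.0
tool_pos: [0.5414, -0.2195, 0.0136]
tool_rot: [-2.166, 0.105, 2.174]
contact_force: [-0.3, 0.2, 0.0]
opening: 0.0849
```

```bash
python3 - <<'E'
from h import *
to([.5425,-.221,.016],-5.5)
E
```

```text
t 7.0 pos [ 0.5414 -0.2195  0.0136] open 0.0849 F [-0.3  0.2  0. ]
turn deg [-0.15  0.23  0.11] shift in new frame [-0.0024  0.0014 -0.0012] in now frame [-0.0024  0.0014 -0.0012]
```

Emit:
arm_command([
  [[-0.0025,0.0015,-0.001,0,0,0,0.075],[0,0,0,0,0,0,0.065],[0,0,0,0,0,0,0.06],[0,0,0,0,0,0,0.056],[0,0,0,0,0,0,0.053],[0,0,0,0,0,0,0.05],[0,0,0,0,0,0,0.047],[0,0,0,0,0,0,0.047],[0,0,0,0,0,0,0.047],[0,0,0,0,0,0,0.047]],
], squeeze=20)

```text
t: 7.83
tool_pos: [0.5442, -0.2222, 0.0198]
tool_rot: [-2.171, 0.107, 2.17]
contact_force: [0.4, -0.2, -1.3]
opening: 0.0468
```

```bash
python3 - <<'E'
from h import *
to([.541,-.221,.13],-5.5)
E
```

```text
t 7.83 pos [ 0.5442 -0.2222  0.0198] open 0.0468 F [ 0.4 -0.2 -1.3]
turn deg [-0.13 -0.02  0.01] shift in new frame [-0.1102 -0.0008  0.0033] in now frame [-0.1102 -0.0008  0.0032]
```

Emit:
arm_command([
  [[-0.008,0,0,0,0,0,0.047],[-0.012,0,0,0,0,0,0.047],[-0.015,0,0,0,0,0,0.047],[-0.015,0,0,0,0,0,0.047],[-0.015,0,0,0,0,0,0.047],[-0.015,0,0,0,0,0,0.047],[-0.012,0,0,0,0,0,0.047],[-0.008,0,0,0,0,0,0.047],[0,0,0,0,0,0,0.047],[0,0,0,0,0,0,0.047]],
])

```text
t: 8.67
tool_pos: [0.5444, -0.2223, 0.1316]
tool_rot: [-2.175, 0.108, 2.168]
contact_force: [-0.8, 0.2, -2.1]
opening: 0.0471
```

```bash
python3 - <<'E'
from h import *
to([.421,-.022,.13],25)
o=ctrl.get_obs();M=R.from_rotvec(o["tool_rot"]).as_matrix()
save("scene","c3.png",[200,80,400,230],4)
for t in ("tongs_grip","tongs_jaw"):
  for cam in("top","scene"):
    for d in mark_of(cam,t):
      P=w(cam,d["at"])
      if P[2]>.02: print(t,cam,round(d["conf"],2),P,"rel tool",M.T@(P-o["tool_pos"]))
E
```

```text
t 8.67 pos [ 0.5444 -0.2223  0.1316] open 0.0471 F [-0.8  0.2 -2.1]
turn deg [-30.63  -0.16  -0.11] shift in new frame [ 0.0016 -0.2337  0.0272] in now frame [ 0.0009 -0.1872  0.1425]
tongs_grip scene 0.72 [ 0.54915048 -0.21997607  0.15128665] rel tool [-0.01968427 -0.00275219 -0.00451619]
tongs_grip scene 0.62 [ 0.53945198 -0.21716326  0.13922359] rel tool [-0.00765462 -0.00461381  0.00544935]
tongs_jaw scene 0.91 [ 0.64120814 -0.2330208   0.15131375] rel tool [-0.01941474  0.00119769 -0.09740917]
```

View pics/c3.png

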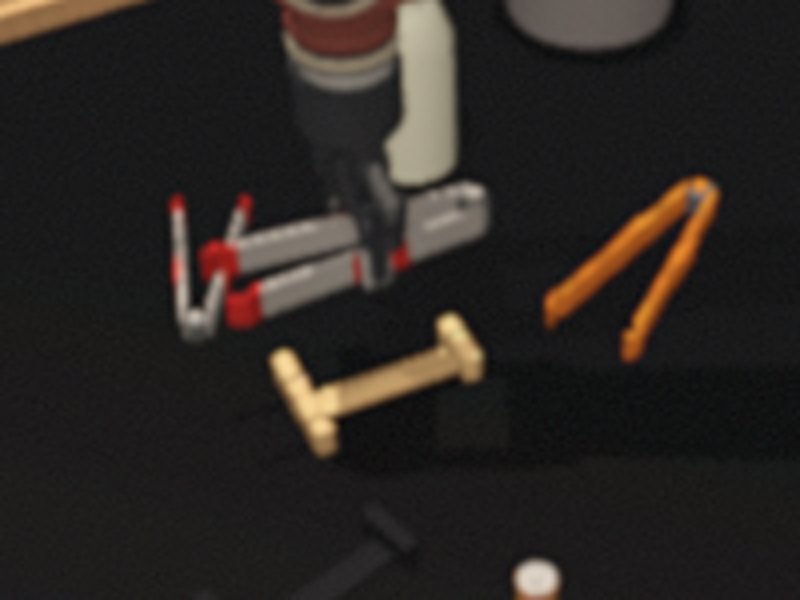

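The tongs are lifted and level in the fingers. Next I'll turn to yaw 25° and move beside the battery.

Emit:
arm_command([
  [[0,0,0,-4,0,0,0.047],[0,0,0,-5.5,0,0,0.047],[0,0,0,-6,0,0,0.047],[0,0,0,-6,0,0,0.047],[0,0,0,-5,0,0,0.047],[0,-0.01,0.001,-4,0,0,0.047],[0,-0.02,0.002,0,0,0,0.047],[0,-0.025,0.003,0,0,0,0.047],[0,-0.025,0.003,0,0,0,0.047],[0,-0.025,0.003,0,0,0,0.047],[0,-0.025,0.003,0,0,0,0.047],[0,-0.025,0.003,0,0,0,0.047],[0,-0.025,0.003,0,0,0,0.047],[0,-0.022,0.003,0,0,0,0.047],[0,-0.018,0.003,0,0,0,0.047],[0,-0.01,0.001,0,0,0,0.047],[0,0,0,0,0,0,0.047],[0,0,0,0,0,0,0.047]],
])

```text
t: 10.42
tool_pos: [0.4024, -0.0173, 0.1148]
tool_rot: [1.949, 0.479, -1.996]
contact_force: [0.6, -0.3, -0.7]
opening: 0.047
```

```bash
python3 - <<'E'
from h import *
to([.421,-.022,.09],25)
E
```

```text
t 10.42 pos [ 0.4024 -0.0173  0.1148] open 0.047 F [ 0.6 -0.3 -0.7]
turn deg [1.31 1.08 1.27] shift in new frame [ 0.0248  0.0121 -0.0148] in now frame [ 0.0243  0.013  -0.015 ]
```

Emit:
arm_command([
  [[0.008,0.006,-0.006,0.7,0.6,0.7,0.047],[0.01,0.006,-0.006,0.5,0.4,0.5,0.047],[0.007,0.002,-0.003,0,0,0,0.047],[0,0,0,0,0,0,0.047],[0,0,0,0,0,0,0.047]],
])

```text
t: 10.83
tool_pos: [0.425, -0.0266, 0.089]
tool_rot: [1.98, 0.436, -1.981]
contact_force: [0.2, -0.1, -1.9]
opening: 0.047
```

```bash
python3 - <<'E'
from h import *
np.set_printoptions(precision=4,suppress=True)
to([.421,-.022,.09],25)
o=ctrl.get_obs();M=R.from_rotvec(o["tool_rot"]).as_matrix()
ims=[get_image("top")[120:270,230:430],get_image("scene")[130:280,250:450]]
cv2.imwrite("pics/c4.png",np.hstack([cv2.resize(i[:,:,::-1],(400,300),interpolation=cv2.INTER_CUBIC) for i in ims]))
for t in ("tongs_grip","tongs_jaw","battery"):
  for cam in("top","scene"):
   for k in range(3):
    if k: get_image(cam)
    for d in mark_of(cam,t):
      P=w(cam,d["at"])
      if (P[2]>.05 or t=="battery") and d["conf"]>.3: print(t,cam,round(d["conf"],2),P,"rel tool",M.T@(P-o["tool_pos"]))
E
```

```text
t 10.83 pos [ 0.425  -0.0266  0.089 ] open 0.047 F [ 0.2 -0.1 -1.9]
turn deg [-0.07  0.05 -0.07] shift in new frame [-0.001  -0.0058  0.0017] in now frame [-0.001  -0.0058  0.0017]
tongs_grip top 0.63 [ 0.4195 -0.0303  0.1082] rel tool [-0.0192  0.0011  0.0066]
tongs_grip top 0.61 [ 0.4192 -0.0293  0.1072] rel tool [-0.0182  0.      0.0064]
tongs_grip top 0.67 [ 0.4204 -0.0297  0.1071] rel tool [-0.0181  0.0009  0.0055]
tongs_grip scene 0.95 [ 0.4261 -0.0272  0.1098] rel tool [-0.0208  0.001  -0.0007]
tongs_grip scene 0.83 [ 0.426  -0.0278  0.1106] rel tool [-0.0217  0.0016 -0.0004]
tongs_grip scene 0.69 [ 0.4288 -0.0262  0.1081] rel tool [-0.0191  0.0013 -0.0036]
tongs_grip scene 0.55 [0.5131 0.0158 0.1117] rel tool [-0.0229 -0.0013 -0.0978]
tongs_jaw top 0.64 [ 0.4183 -0.0279  0.0982] rel tool [-0.0092 -0.0016  0.0067]
tongs_jaw scene 0.84 [0.5141 0.0158 0.1088] rel tool [-0.0199 -0.0009 -0.0986]
tongs_jaw scene 0.69 [0.5151 0.0156 0.1072] rel tool [-0.0183 -0.0002 -0.0995]
tongs_jaw scene 0.63 [0.5128 0.015  0.1099] rel tool [-0.021  -0.0007 -0.0971]
battery top 0.38 [0.5559 0.0393 0.0002] rel tool [ 0.0887 -0.0047 -0.1465]
battery top 0.38 [0.5577 0.0396 0.0007] rel tool [ 0.0882 -0.0041 -0.1483]
battery scene 0.44 [0.5568 0.0398 0.0009] rel tool [ 0.088  -0.0047 -0.1476]
battery scene 0.32 [ 0.4274 -0.0294  0.1107] rel tool [-0.0217  0.0036 -0.001 ]
battery scene 0.69 [0.7822 0.1535 0.0019] rel tool [ 0.0868 -0.0129 -0.3999]
battery scene 0.59 [0.5576 0.0429 0.0028] rel tool [ 0.086  -0.0072 -0.1496]
battery scene 0.65 [0.5569 0.0394 0.0003] rel tool [ 0.0886 -0.0043 -0.1475]
```

View pics/c4.png

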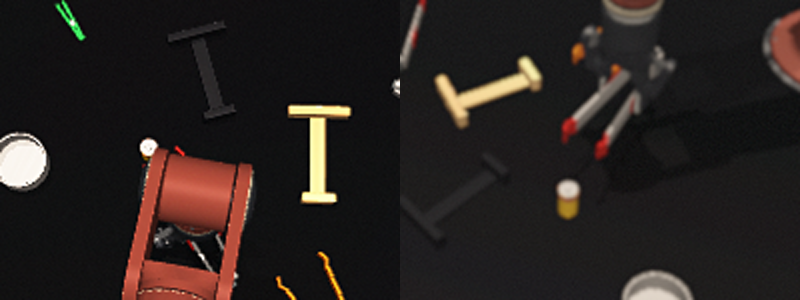

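The picture shows the open jaws pointing at the battery, scene crop (568,200), short of it and nearly aligned (4.5 mm to shift). I'll descend in place.

Emit:
arm_command([
  [[0.01,-0.002,0,0,0,0,0.047],[0.015,-0.002,0,0,0,0,0.047],[0.015,-0.0005,0,0,0,0,0.047],[0.015,0,0,0,0,0,0.047],[0.012,0,0,0,0,0,0.047],[0.006,0,0,0,0,0,0.047],[0,0,0,0,0,0,0.047],[0,0,0,0,0,0,0.047]],
])

```text
t: 13.1
tool_pos: [0.4224, -0.0212, 0.0105]
tool_rot: [1.981, 0.436, -1.978]
contact_force: [0.1, -0.7, -1.4]
opening: 0.0476
```

```bash
python3 - <<'E'
from h import *
np.set_printoptions(precision=4,suppress=True)
to([.421,-.022,.009],25)
o=ctrl.get_obs();M=R.from_rotvec(o["tool_rot"]).as_matrix()
for t in ("tongs_grip","tongs_jaw","battery"):
  for cam in("scene",):
   for k in range(3):
    get_image(cam)
    for d in mark_of(cam,t):
      P=w(cam,d["at"])
      if np.linalg.norm(P[:2]-[.48,0])<.11 and d["conf"]>.3: print(t,cam,round(d["conf"],2),P,"rel tool",M.T@(P-o["tool_pos"]))
E
```

```text
t 13.1 pos [ 0.4224 -0.0212  0.0105] open 0.0476 F [ 0.1 -0.7 -1.4]
turn deg [-0.05 -0.05 -0.11] shift in new frame [0.0015 0.0002 0.0016] in now frame [0.0015 0.0002 0.0016]
tongs_grip scene 0.55 [ 0.424  -0.0225  0.0308] rel tool [-0.0202  0.0019 -0.001 ]
tongs_grip scene 0.73 [ 0.4233 -0.0234  0.0276] rel tool [-0.017   0.0024  0.0001]
tongs_grip scene 0.85 [ 0.4248 -0.0224  0.0317] rel tool [-0.0212  0.0022 -0.0017]
tongs_jaw scene 0.89 [0.5119 0.0198 0.0299] rel tool [-0.0193  0.0006 -0.0985]
tongs_jaw scene 0.58 [0.51   0.0216 0.0331] rel tool [-0.0225 -0.0018 -0.0975]
tongs_jaw scene 0.62 [0.5091 0.0203 0.0289] rel tool [-0.0183 -0.001  -0.0962]
battery scene 0.69 [0.5557 0.0394 0.0015] rel tool [ 0.0092  0.0013 -0.1464]
battery scene 0.54 [0.5555 0.0395 0.0033] rel tool [ 0.0074  0.0011 -0.1463]
battery scene 0.68 [0.5562 0.0389 0.0014] rel tool [ 0.0092  0.002  -0.1467]
```

Emit:
arm_command([
  [[0,0,-0.005,0,0,0,0.047],[0,0.0005,-0.007,0,0,0,0.047],[0,0.0005,-0.008,0,0,0,0.047],[0,0,-0.008,0,0,0,0.047],[0,0,-0.007,0,0,0,0.047],[0,0,-0.005,0,0,0,0.047],[0,0,-0.002,0,0,0,0.047],[0,0,0,0,0,0,0.047],[0,0,0,0,0,0,0.047]],
])

```text
t: 14.75
tool_pos: [0.4669, -0.0022, 0.0111]
tool_rot: [1.982, 0.436, -1.976]
contact_force: [0.7, 0.4, -1.4]
opening: 0.0471
```

```bash
python3 - <<'E'
from h import *
np.set_printoptions(precision=4,suppress=True)
to([.4617,-.0028,.009],25)
o=ctrl.get_obs();M=R.from_rotvec(o["tool_rot"]).as_matrix()
save("scene","c5.png",[280,180,390,260],6)
for t in ("tongs_grip","tongs_jaw","battery"):
   for k in range(3):
    if k:get_image("scene")
    for d in mark_of("scene",t):
      P=w("scene",d["at"])
      if np.linalg.norm(P[:2]-[.5,0])<.11 and d["conf"]>.3: print(t,round(d["conf"],2),P,"rel tool",M.T@(P-o["tool_pos"]))
E
```

```text
t 14.75 pos [ 0.4669 -0.0022  0.0111] open 0.0471 F [ 0.7  0.4 -1.4]
turn deg [ 0.01 -0.14 -0.17] shift in new frame [ 0.0021 -0.0016  0.005 ] in now frame [ 0.0021 -0.0016  0.005 ]
tongs_grip 0.73 [ 0.4674 -0.0048  0.0302] rel tool [-0.0191  0.0026  0.0006]
tongs_grip 0.58 [ 0.4681 -0.005   0.0324] rel tool [-0.0213  0.0032  0.    ]
tongs_grip 0.76 [ 0.4664 -0.004   0.0286] rel tool [-0.0175  0.0014  0.0012]
tongs_jaw 0.76 [0.5533 0.0391 0.0286] rel tool [-0.0172 -0.0009 -0.0958]
tongs_jaw 0.56 [0.5559 0.0368 0.0296] rel tool [-0.0183  0.0023 -0.0972]
tongs_jaw 0.72 [0.5553 0.04   0.0317] rel tool [-0.0204 -0.0008 -0.098 ]
battery 0.43 [0.5571 0.0408 0.0004] rel tool [ 0.011  -0.0009 -0.0999]
battery 0.54 [0.5553 0.0396 0.0009] rel tool [ 0.0105 -0.0005 -0.0978]
```

View pics/c5.png

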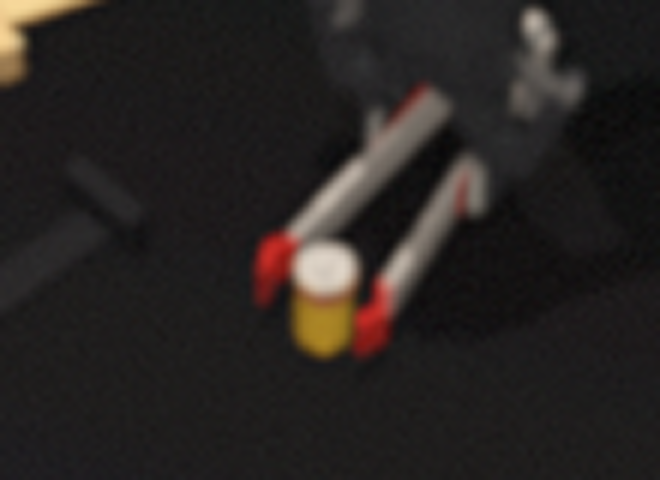

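The battery (325,300 in the crop) stands midway between the jaw pockets (275,265) and (373,318). I'll close slowly.

Emit:
arm_command([
  [[0,0,0,0,0,0,0.046],[0,0,0,0,0,0,0.045],[0,0,0,0,0,0,0.044],[0,0,0,0,0,0,0.043],[0,0,0,0,0,0,0.042],[0,0,0,0,0,0,0.041],[0,0,0,0,0,0,0.04],[0,0,0,0,0,0,0.039],[0,0,0,0,0,0,0.038],[0,0,0,0,0,0,0.037],[0,0,0,0,0,0,0.0365],[0,0,0,0,0,0,0.036],[0,0,0,0,0,0,0.0355],[0,0,0,0,0,0,0.035],[0,0,0,0,0,0,0.0345],[0,0,0,0,0,0,0.034],[0,0,0,0,0,0,0.033]],
], squeeze=20)

```text
t: 16.97
tool_pos: [0.467, -0.0025, 0.0113]
tool_rot: [1.983, 0.435, -1.975]
contact_force: [-0.1, -0.1, -0.5]
opening: 0.0337
```

Emit:
arm_command([
  [[0,0,0,0,0,0,0.03],[0,0,0,0,0,0,0.027],[0,0,0,0,0,0,0.025],[0,0,0,0,0,0,0.025]],
], squeeze=35)

```text
t: 17.3
tool_pos: [0.467, -0.0025, 0.0113]
tool_rot: [1.983, 0.435, -1.975]
contact_force: [-0.1, -0.4, -0.2]
opening: 0.0336
```

```bash
python3 - <<'E'
from h import *
to([.4617,-.0028,.10],25)
save("scene","c6.png",[280,180,390,260],6)
E
```

```text
t 17.3 pos [ 0.467  -0.0025  0.0113] open 0.0336 F [-0.1 -0.4 -0.2]
turn deg [-0.03 -0.17 -0.2 ] shift in new frame [-0.0887 -0.0019  0.0049] in now frame [-0.0887 -0.0016  0.0046]
```

View pics/c6.png

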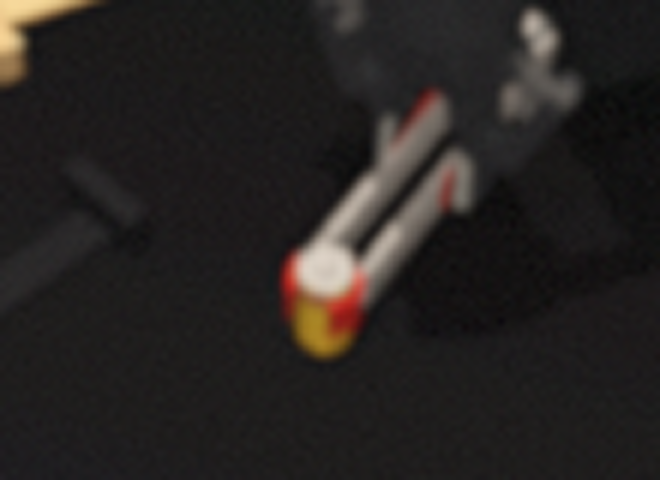

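The battery is still upright and held in both pockets, and the opening stopped at 33.6 mm. I'll lift 9 cm and meanwhile pin down the tin centre.

Emit:
arm_command([
  [[-0.004,0,0,0,0,0,0.025],[-0.008,0,0,0,0,0,0.025],[-0.012,0,0,0,0,0,0.025],[-0.014,0,0,0,0,0,0.025],[-0.014,0,0,0,0,0,0.025],[-0.014,0,0,0,0,0,0.025],[-0.013,0,0,0,0,0,0.025],[-0.01,0,0,0,0,0,0.025],[-0.005,0,0,0,0,0,0.025],[0,0,0,0,0,0,0.025],[0,0,0,0,0,0,0.025]],
])

```text
t: 18.27
tool_pos: [0.4641, -0.0016, 0.112]
tool_rot: [1.979, 0.438, -1.98]
contact_force: [-0.4, -0.1, -1.9]
opening: 0.0332
```

```bash
cat > fit.py <<'E'
from h import *
from scipy.optimize import minimize
a=np.linspace(0,2*np.pi,48,endpoint=False)
def sil(cam,x,y,r,z0,z1,S=4):
    p=np.array([px(cam,[x+r*np.cos(t),y+r*np.sin(t),z]) for z in(z0,z1) for t in a],np.float32)
    m=np.zeros((400*S,640*S),np.uint8); cv2.fillConvexPoly(m,(cv2.convexHull((p+.5)*S)).astype(np.int32),1)
    return cv2.resize(m.astype(np.float32),(640,400),interpolation=cv2.INTER_AREA)
def fit(ms,x0,r,z0,z1):
    f=lambda v:sum(np.abs(sil(c,v[0],v[1],r,z0,z1)-m).sum()/m.sum() for c,m in ms)
    o=minimize(f,x0,method="Nelder-Mead",options=dict(initial_simplex=[x0,[x0[0]+.006,x0[1]],[x0[0],x0[1]+.006]],xatol=3e-4)); return o.x,o.fun
E
python3 - <<'E'
from fit import *
ms=[]
for c in("top","scene"):
  get_image(c)
  for d in cut_out(c,"tin"):
    y,x=np.nonzero(d["mask"]);print(c,d["conf"],x.mean(),y.mean(),d["mask"].sum())
    if np.hypot(*(np.array([x.mean(),y.mean()])-px(c,[.552,.236,.018])))<12: ms.append((c,d["mask"].astype(np.float32)));break
for m in [[k] for k in ms]+[ms]: print(fit(m,[.552,.236],.042,0,.036))
to([.4617,-.0028,.10],25)
E
```

```text
top 0.78 239.4828125 200.5984375 640
scene 0.74 377.4157303370786 285.2461695607763 979Traceback (most recent call last):
  File "<stdin>", line 8, in <module>
  File "fit.py", line 10, in fit
    o=minimize(f,x0,method="Nelder-Mead",options=dict(initial_simplex=[x0,[x0[0]+.006,x0[1]],[x0[0],x0[1]+.006]],xatol=3e-4)); return o.x,o.fun
    res = _minimize_neldermead(fun, x0, args, callback, bounds=bounds,
                               **options)
    fxr = func(xr)
    fx = function(np.copy(x), *(wrapper_args + args))
  File "fit.py", line 9, in <lambda>
    f=lambda v:sum(np.abs(sil(c,v[0],v[1],r,z0,z1)-m).sum()/m.sum() for c,m in ms)
               ~~~^^^^^^^^^^^^^^^^^^^^^^^^^^^^^^^^^^^^^^^^^^^^^^^^^^^^^^^^^^^^^^^^
  File "fit.py", line 9, in <genexpr>
    f=lambda v:sum(np.abs(sil(c,v[0],v[1],r,z0,z1)-m).sum()/m.sum() for c,m in ms)
                          ~~~^^^^^^^^^^^^^^^^^^^^^
  File "fit.py", line 5, in sil
    p=np.array([px(cam,[x+r*np.cos(t),y+r*np.sin(t),z]) for z in(z0,z1) for t in a],np.float32)
                ~~^^^^^^^^^^^^^^^^^^^^^^^^^^^^^^^^^^^^^
  File "h.py", line 7, in px
    c=calibration(cam); T=np.linalg.inv(np.array(c["cam_to_world"])); p=T[:3,:3]@np.array(P)+T[:3,3]
ValueError: time passes only in moves, steps and waits
```

```bash
sed -i '3i import functools\n_cal=calibration\ncalibration=functools.lru_cache(None)(lambda n:_cal(n))' h.py
cat > m.py <<'E'
from fit import *
ms=[]
for c in("top","scene"):
  get_image(c)
  for d in cut_out(c,"tin"):
    y,x=np.nonzero(d["mask"])
    if np.hypot(*(np.array([x.mean(),y.mean()])-px(c,[.552,.236,.018])))<12: ms.append((c,d["mask"].astype(np.float32)));break
for m in [[k] for k in ms]+[ms]: print(m[0][0],fit(m,[.552,.236],.042,0,.036))
E
python3 - <<'E'
from m import *
to([.458,.193,.11],25)
E
```

```text
top (array([0.55137524, 0.23417627]), np.float64(0.06774883717298508))
scene (array([0.55299334, 0.2381956 ]), np.float64(0.05041913315653801))
top (array([0.55181767, 0.23644677]), np.float64(0.14103350043296814))
t 18.67 pos [ 0.4637 -0.0016  0.1111] open 0.033 F [-0.2  0.1 -1.3]
turn deg [ 0.03  0.12 -0.01] shift in new frame [ 0.0011 -0.1788 -0.0771] in now frame [ 0.001  -0.1787 -0.0771]
```

Emit:
arm_command([
  [[0,-0.006,-0.003,0,0,0,0.025],[0,-0.012,-0.0055,0,0,0,0.025],[0,-0.018,-0.008,0,0,0,0.025],[0,-0.02,-0.009,0,0,0,0.025],[0,-0.02,-0.009,0,0,0,0.025],[0,-0.02,-0.009,0,0,0,0.025],[0,-0.02,-0.009,0,0,0,0.025],[0,-0.018,-0.009,0,0,0,0.025],[0,-0.015,-0.008,0,0,0,0.025],[0,-0.012,-0.0055,0,0,0,0.025],[0,-0.008,-0.003,0,0,0,0.025],[0,-0.004,-0.001,0,0,0,0.025],[0,0,0,0,0,0,0.025],[0,0,0,0,0,0,0.025]],
])

```text
t: 19.83
tool_pos: [0.4599, 0.2017, 0.1089]
tool_rot: [1.976, 0.44, -1.987]
contact_force: [0.4, 0.3, -1.9]
opening: 0.0331
```

```bash
python3 - <<'E'
from h import *
to([.4628,.193,.0975],25)
E
```

```text
t 19.83 pos [0.4599 0.2017 0.1089] open 0.0331 F [ 0.4  0.3 -1.9]
turn deg [-0.08  0.29  0.17] shift in new frame [0.0114 0.0091 0.0011] in now frame [0.0113 0.0092 0.001 ]
```

Emit:
arm_command([
  [[0.004,0.003,0,0,0.2,0.1,0.025],[0.004,0.004,0.0005,0,0,0,0.025],[0.0025,0.002,0.0005,0,0,0,0.025],[0,0,0,0,0,0,0.025],[0,0,0,0,0,0,0.025]],
])

```text
t: 20.25
tool_pos: [0.463, 0.1895, 0.0967]
tool_rot: [1.98, 0.434, -1.986]
contact_force: [-0.0, -0.6, -1.2]
opening: 0.0333
```

```bash
python3 - <<'E'
from h import *
np.set_printoptions(precision=4,suppress=True)
to([.4628,.193,.0975],25)
i=[get_image("scene")[190:320,310:450],get_image("top")[145:275,190:330]]
cv2.imwrite("pics/c7.png",np.hstack([cv2.resize(k[:,:,::-1],(400,371),interpolation=cv2.INTER_CUBIC) for k in i]))
for t in ("battery","tongs_jaw","tin"):
  for cam in("top","scene"):
   for k in range(3):
    get_image(cam)
    for d in mark_of(cam,t):
      P=w(cam,d["at"])
      if np.linalg.norm(P[:2]-[.55,.236])<.05 and d["conf"]>.2: print(t,cam,round(d["conf"],2),P)
E
```

```text
t 20.25 pos [0.463  0.1895 0.0967] open 0.0333 F [-0.  -0.6 -1.2]
turn deg [-0.3   0.15  0.01] shift in new frame [-0.0008 -0.0033 -0.0013] in now frame [-0.0009 -0.0033 -0.0013]
battery scene 0.5 [0.553  0.2308 0.0832]
battery scene 0.56 [0.5515 0.2321 0.0868]
battery scene 0.57 [0.5528 0.2332 0.0852]
tongs_jaw scene 0.83 [0.5491 0.2321 0.1118]
tongs_jaw scene 0.82 [0.5483 0.2323 0.1141]
tongs_jaw scene 0.7 [0.5485 0.2324 0.118 ]
tin scene 0.82 [0.5531 0.237  0.0006]
tin scene 0.82 [0.5535 0.2374 0.0011]
tin scene 0.85 [ 0.5557  0.2381 -0.0004]
```

View pics/c7.png

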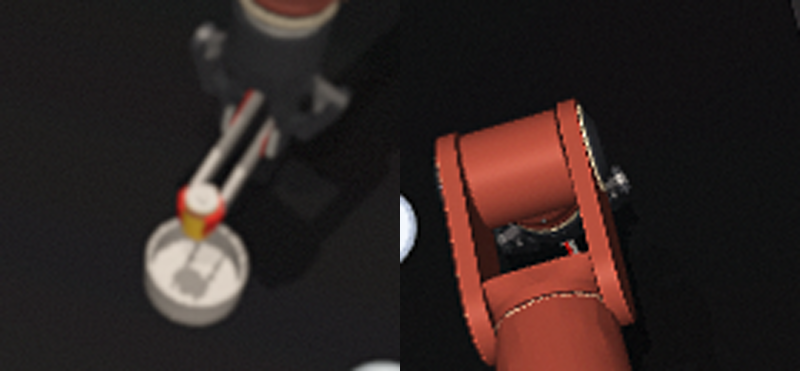

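The picture shows the battery upright in the jaws above the tin, about 4 mm short in y. I'll correct that.

Emit:
arm_command([
  [[0,-0.003,-0.001,0,0,0,0.025],[-0.0005,-0.0015,-0.0005,0,0,0,0.025],[0,0,0,0,0,0,0.025],[0,0,0,0,0,0,0.025],[0,0,0,0,0,0,0.025]],
])

```text
t: 22.57
tool_pos: [0.4625, 0.1956, 0.0976]
tool_rot: [1.98, 0.435, -1.984]
contact_force: [-0.4, -0.1, -1.6]
opening: 0.0334
```

```bash
python3 - <<'E'
from h import *
np.set_printoptions(precision=4,suppress=True)
to([.4628,.193,.0975],25)
print(np.round(ctrl.get_obs()["dq"],3))
for t in ("battery","tin"):
   for k in range(3):
    get_image("scene")
    for d in mark_of("scene",t):
      P=w("scene",d["at"])
      if np.linalg.norm(P[:2]-[.55,.236])<.05 and d["conf"]>.2: print(t,round(d["conf"],2),P)
E
```

```text
t 22.57 pos [0.4625 0.1956 0.0976] open 0.0334 F [-0.4 -0.1 -1.6]
turn deg [-0.22  0.1   0.01] shift in new frame [0.0001 0.0025 0.0008] in now frame [0.0001 0.0025 0.0008]
[ 0.002 -0.    -0.001 -0.     0.001  0.001]
battery 0.64 [0.5514 0.2373 0.086 ]
battery 0.46 [0.5518 0.2377 0.0847]
battery 0.74 [0.5512 0.2377 0.0827]
battery 0.6 [0.5469 0.2364 0.1158]
tin 0.8 [ 0.5523  0.2385 -0.0012]
tin 0.62 [ 0.5528  0.2386 -0.0004]
```

```bash
python3 -c "
from station import *
print(finish_job(), ctrl.get_obs()['opening'])"
```

```text
the job is handed in; nothing more can be done
the job is handed in; nothing more can be done
```

I picked the larger steel tongs off the wooden rest, closed them around the standing battery and lifted it. I handed the job in at about 22.6 s of the 51 s, with the battery still held over the tuna tin.

**Grip:** The fingers stopped at 33.4 mm under a 35 N squeeze. My last picture, taken just before a final 6 mm shift, showed the battery upright in the jaws. In none of the pictures did the robot touch it.

**Height:** The battery's underside was about 5 cm above the rim (measured z 83–86 mm by camera, 86 mm from the arm pose; the rim is at 36 mm).

**Centring:** The scene camera put the battery within about 1–2 mm of the tin's centre. The arm pose against the two-camera tin estimate disagreed slightly and gave about 2.5 mm. The arm hid the tin from the top camera at the end, so I could not check it from there.

**Other things:** I did not command any contact with the tin, bottle, peg or lid. Only the tin was measured again, and it had not moved.

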